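Clear the swing and flip the tweezer case open

TASK

Open the brushed-steel tweezer case on the vanity. The small amber dropper bottle stands close behind the case, in the way of the lid: first push the bottle gently along the counter, upright, until it stands wholly past either end of the case. Then flip the lid, which has a thumb tab at its front, up and over past vertical so that it stays leaning back on its stop by its own weight; work with the outside of the fingers, gripping nothing, and leave everything else on the counter where it is.

Things in the scene. Friction and masses are not known exactly. Their poses are not given: they have to be found in the camera images.
- case: Flat brushed-steel tweezer case, fixed on the counter, 95 mm deep (its x), 180 mm wide (its y), 52 mm high with its lid shut (65 mm at the tab); the fixed lower half is 38 mm high. Origin at the centre of its underside (z = 0); x points from its front (thumb tab, towards the robot) to its back (hinge), y along its width, z up. It stands turned by up to 0.27 rad
- lid (a joint): Lid angle, rad: 0 shut, growing as the front rises, 1.57 upright, 2.1 leaning back on its stop. The hinge line runs along the case's y at x = +51.5 mm, z = 40 mm in the case's frame. The lid is a steel pan (100 mm from hinge to front, 182 mm wide, 12 mm high), about 0.2 kg, on a free hinge: it falls shut if let go before vertical, and back on to its stop beyond it; 1 to 2 N under the tab lifts it
- lid_tab (a point): Centre of the rounded front edge of the thumb tab, a lip flaring forward and up at 45 degrees from the middle of the lid's front: 70 mm wide (along the case's y), 4 mm thick, its edge 6 mm thick. Lid shut, the edge is 62 mm above the counter and 20 mm in front of the lid; below it the case's front is plain, so a fingertip fits under. The point is 121 mm from the hinge line and moves with the lid
- bottle: Closed amber glass dropper bottle, loose, about 55 g: round body 30 mm in diameter up to 46 mm, black cap 19 mm in diameter from 53 to 66 mm, rubber bulb 13 mm in diameter to 82 mm. Origin at the centre of its underside, z up. It stands behind the case with its axis 30 to 38 mm behind the hinge line, within the reach of the opening lid, up to 50 mm to either side of the middle. Pushed low down it slides upright; pushed high it tips
- stand: Sage-green ceramic toothbrush stand, two cups side by side, 70 x 136 mm, 98 mm high, with two toothbrushes to 190 mm; bystander, off to a side. Origin at the centre of its underside
- dispenser: White ceramic pump soap dispenser, 68 mm in diameter, 169 mm high; bystander, off to a side. Origin at the centre of its underside
- perfume: Square glass perfume bottle with a black cap, 36 x 60 mm, 108 mm high; bystander, off to a side. Origin at the centre of its underside
- tumbler: Plain glass tumbler, empty, 72 mm in diameter at the rim, 95 mm high; bystander, off to a side. Origin at the centre of its underside
- jar: White cream jar with a metal lid, 64 mm in diameter, 43 mm high; bystander near the +y end of the case. Origin at the centre of its underside
- clipper: Chrome nail clipper lying flat, 60 x 12 x 12 mm, length along its x; bystander near the -y end of the case. Origin at the centre of its underside
- comb: Black comb lying flat behind the bottle, 150 mm (its x) x 30 mm, 5 mm thick; bystander. Origin at the centre of its underside
- demister (a joint): Small chrome toggle lever of the mirror demister on a round plate on the counter, 40 mm high, to the robot's right: 0 as it stands (off), 0.86 thrown (on), rad; bystander
Not all that is in view belongs to the job. Of the things that look like the bottle, the smaller one is meant.

How it is judged (in metres and radians):
On the way, in this order (a step that is already met when the one before it is completed fails the run):
1. the bottle stands upright, wholly past an end of the case, with the lid still shut ((y of bottle in the frame of case above 0.103 m or y of bottle in the frame of case below -0.103 m) and angle between bottle's own z axis and vertical below 0.1 rad and value of joint lid below 0.1 rad), for 0.2 s.
2. the lid is flipped over past vertical (value of joint lid above 1.75 rad), for 0.1 s.
At the end, for the whole second after the job is handed in: The lid rests back on its stop (more than 2.0 of 2.1 rad) and is still; the bottle stands upright (within 0.1 rad) and at rest on the counter, its axis more than 103 mm from the middle of the case along the case's width, so that it is wholly past an end of it ((y of bottle in the frame of case above 0.103 m or y of bottle in the frame of case below -0.103 m) and angle between bottle's own z axis and vertical below 0.1 rad and height (world z) of bottle above -0.004 m and linear speed of bottle below 0.02 m/s and value of joint lid above 2 rad and velocity of joint lid between -0.1 and 0.1 rad/s); the robot touches nothing.
It fails at once if the bottle is lifted off the counter, or tipped (height (world z) of bottle above 0.012 m or angle between bottle's own z axis and vertical above 0.4 rad).
It fails at once if the bottle is squeezed or struck hard (over 20 N) (contact force between the fingers and bottle above 20 N).
It fails at once if the lid strikes the bottle (contact force between lid and bottle above 0.5 N).
It fails at once if the lid is gripped or forced (over 30 N) (contact force between the arm and lid above 30 N).
It fails at once if a bystander is moved more than 20 mm, or the demister is switched (distance of any of stand, dispenser, perfume, tumbler, jar, clipper, comb from where it was at the start of the episode above 0.02 m or value of joint demister above 0.3 rad).
It also fails if it takes over 58 s, if anything falls off the work surface, if the arm or the gripper's body presses on something with over 40 N, if the wrist force passes 120 N, or if a joint passes its speed limit or range.

ROBOT

A 6-joint arm with a two-finger parallel gripper is mounted at the origin on the work surface. World frame = base frame: x ahead of the robot, y to its left, z up, the work surface at z = 0. Lengths are in m, angles in degrees, forces in N, time in s.
With the tool pointing down it reaches from about 0.4 to 0.825 m from the base axis. Payload 7 kg.
Tool frame: the origin (TCP) lies at the very end of the fingers, on their centre line; the grasp point (between the pads) lies behind it (r.grasp_offset is the z of the grasp point in the tool frame, in m); z points along the fingers, y is the direction in which the jaws open and shut (so a half turn about z gives the same grasp; the last joint's range is limited). The gripper opens to 88 mm and grips with 3 to 60 N. Pads are 19 mm wide; open, the fingers measure 130 mm over their backs; the gripper's body (78 mm by 193 mm) begins 47 mm behind the grasp point.
Start: joints at [81.366, 20.546, 0.682, 0, -70.136, -16.507], TCP at [0.287, 0.611, 0.227] pointing down, gripper open.
Joint ranges: [-176.03, 176.03], [-82.01, 121.73], [-58.28, 71.71], [-173.87, 95.51], [-174.79, -0.11], [-173.66, 173.66]. Speed limits (degrees/s): [136.94, 136.94, 172.46, 180, 180, 180].

INTERFACE

Orientations are given as [roll, pitch, yaw] about the fixed x, y, z axes, in that order (R = Rz(yaw) Ry(pitch) Rx(roll)).
In Python, from plant import r gives the robot as it stands. The module is installed in compiled form; this text tells all that it offers.
- The arm moves only by the tool servo_tool, never from a script. Its argument "targets" is a list of rows, each an object of numbers: "dx", "dy", "dz": the shift along the world's x, y, z in cm; "spin": the turn about the world's z in rad; "grip": the opening in per cent of the stroke, from 0 (shut) to 100 (fully open). A call has exactly 10 rows; each row is the pose to reach, as a shift and turn from the pose commanded when the call began; what a row does not reach only later rows make up. A row lasts 1/12 s, in which the tool goes at most 41.7 mm and 7.16 degrees, less where a joint would pass 70% of its speed; a pose out of reach is approached as far as the arm can. A call with a gripper value outside its range is refused whole. The fingers move at their own pace and stop on an object; "squeeze" is the grip in N (left out, the last holds). Time passes only in rows, so rows that repeat a pose let the fingers close, or fill a call up. It gives the time, the measured TCP pose, the force and the opening at its end, in the units of the state.
- r.get_state(): the state, without advancing time (a new reading comes with each control period).
- r.capture(name): name is "scene" or "top" or "wrist"; returns the picture (480x640x3 uint8, blue, green, red); there is no depth.
- r.get_calibration(name): a dict with "K" (3x3 intrinsics, pixels), "extrinsics" (4x4, takes a point from camera to world coordinates). Camera axes: x right, y down, z forward; pixel columns grow to the right and rows downward; lengths in m; the calibration is good to about 2 mm. A picture is of the moment at which its call begins: read the wrist's pose just before it. get_calibration takes no time and is no camera call; for the wrist camera it gives the pose at the moment of the call.
- r.close_job(): hands the job in, once; it reports no verdict.
Trained networks look in the newest picture that a camera, given by its name, has taken for a name from the list of things; names that differ only in an ending like _2 or _b are one class to them, and where a whole thing is asked for, a point or a joint stands for the part that bears it (a point fixed in the world has none). Each returns a list of dicts, best first, with "p" (0 to 1); they miss things now and then, are a little off and sometimes report something else, mostly with a low value. They report only what shows in the picture. A call takes as long as a camera call. They do not tell look-alikes from the thing itself.
- r.cut_out(name, camera): "mask" (480x640 bool, what is visible of it) and "extent" ([left, top, right, bottom] in pixels, round what is visible of it).
The state is a dict: "time_s": time; "joints": joint angles; "qd": joint speeds; "joint_torque": joint torques, N m; "tcp_pos": TCP position; "eef_rot": TCP orientation; "contact_force": force on the tool from outside, world axes, zero at the start; "moment": the same for the moment, N m; "gripper_width": finger opening in m.
Only numpy, scipy, OpenCV 4.12 (cv2) and the standard library are available. Lean on these libraries where they do the work, as an engineer would, in place of code of your own. Each camera call takes 0.05 s, during which the arm holds its last target. There are 200 camera calls.

## Working session

There is one attempt and no reset: what is moved stays moved. The work goes in short steps, Python scripts to look and compute and a tool call to move; the robot and the scene stay as the last step left them, time stands still between calls to the robot, and variables do not carry over. Pictures are saved under pics/ and viewed, about 8 in all and at most 12, crops included, and the job is handed in when it is done.

Besides the shell and the picture viewer there is one more tool, called after "Emit:" as name(argument=value, ...) on one line, values as JSON. servo_tool: Moves the arm, as the interface text tells. Its arguments: {"type":"object","properties":{"targets":{"type":"array"},"squeeze":{"type":"number"}},"required":["targets"]}

```bash
mkdir -p pics; cat > h.py <<'E'
import numpy as np, cv2
from plant import r
def look(cam,fn=None,crop=None,scale=1):
    im=r.capture(cam).copy()
    if fn:
        o=im
        if crop: o=o[crop[1]:crop[3],crop[0]:crop[2]]
        if scale!=1: o=cv2.resize(o,None,fx=scale,fy=scale,interpolation=cv2.INTER_CUBIC)
        cv2.imwrite('pics/'+fn,o)
    return im
def ray(cam,u,v,z):
    c=r.get_calibration(cam);K=np.array(c['K']);T=np.array(c['extrinsics'])
    d=T[:3,:3]@np.linalg.solve(K,[u,v,1.]);o=T[:3,3]
    return o+d*(z-o[2])/d[2]
def proj(cam,p):
    c=r.get_calibration(cam);K=np.array(c['K']);T=np.linalg.inv(np.array(c['extrinsics']))
    q=K@(T[:3,:3]@np.asarray(p,float)+T[:3,3]);return q[:2]/q[2]
E
python3 - <<'E'
from h import *
a=look('top');b=look('scene')
cv2.imwrite('pics/a.png',np.hstack([cv2.resize(a,(400,300)),cv2.resize(b,(400,300))]))
cv2.imwrite('pics/top.png',a);cv2.imwrite('pics/scene.png',b)
print(r.get_state()); print(r.grasp_offset)
for c in('top','scene'):
    k=r.get_calibration(c);print(c,np.round(k['extrinsics'],3).tolist(),k['K'][0][0])
    for n in ['case','lid','lid_tab','bottle','jar','clipper','comb','demister','stand','dispenser','perfume','tumbler']:
        for d in r.cut_out(n,c)[:3]:print(c,n,round(d['p'],2),d['extent'])
E
```

```text
{'time_s': 0.1, 'joints': array([ 8.13638449e+01,  2.05856153e+01,  6.40251582e-01, -1.65193370e-02,
       -7.01353478e+01, -1.65069717e+01]), 'qd': array([-0.07554675, -0.07863975,  0.10004432,  0.10028568, -0.00220516,
        0.10386188]), 'joint_torque': array([-1.03484264e-03, -5.84167099e+01,  2.93749702e+01,  7.01545939e+00,
        1.01423595e-02, -5.01058003e-05]), 'tcp_pos': array([0.28664212, 0.61064934, 0.2257489 ]), 'eef_rot': array([ 1.79918202e+02, -8.04445765e-03, -2.51487453e+01]), 'contact_force': array([ 0.29191665,  0.32309328, -0.65561476]), 'moment': array([-0.05164373, -0.03769027,  0.01105382]), 'gripper_width': 0.08749179289727194}
-0.0188
top [[0.004, -0.981, 0.195, 0.262], [-1.0, -0.002, 0.013, -0.008], [-0.013, -0.195, -0.981, 1.338], [0.0, 0.0, 0.0, 1.0]] 551.9306396147936
top case 0.83 [285.7, 204.5, 364.6, 255.8]
top lid 0.75 [287.8, 198.5, 364.5, 248.9]
top lid_tab 0.86 [289.0, 203.3, 367.8, 247.6]
top bottle 0.6 [352.8, 138.2, 375.3, 163.0]
top bottle 0.49 [320.5, 187.1, 331.1, 199.3]
top jar 0.75 [243.9, 229.7, 269.0, 256.5]
top clipper 0.5 [386.7, 
[... 386 characters left out ...]
0.394, -0.49, 0.564], [-0.006, -0.774, -0.633, 0.804], [0.0, 0.0, 0.0, 1.0]] 493.2739430300254
scene case 0.92 [270.5, 233.0, 360.7, 304.9]
scene lid 0.32 [370.6, 272.8, 403.0, 306.1]
scene lid_tab 0.58 [273.5, 237.4, 360.4, 291.4]
scene lid_tab 0.4 [246.5, 311.8, 302.8, 341.9]
scene bottle 0.79 [220.8, 262.2, 243.9, 307.9]
scene bottle 0.64 [283.8, 268.9, 298.5, 297.4]
scene jar 0.91 [372.8, 275.9, 401.6, 307.5]
scene comb 0.9 [246.3, 307.2, 304.1, 342.1]
scene demister 0.47 [372.8, 273.3, 401.8, 307.0]
scene stand 0.7 [148.5, 152.7, 195.4, 235.9]
scene dispenser 0.98 [512.6, 247.1, 563.7, 321.3]
scene perfume 0.62 [456.0, 361.6, 501.0, 412.9]
scene tumbler 0.75 [218.9, 152.3, 244.8, 186.5]
```

View pics/top.png

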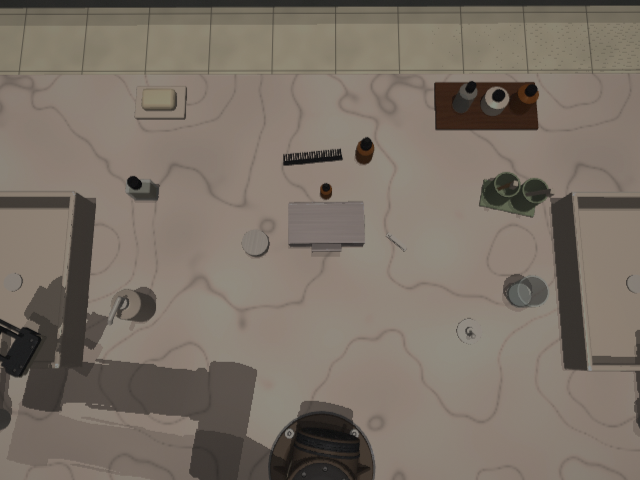

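View pics/scene.png

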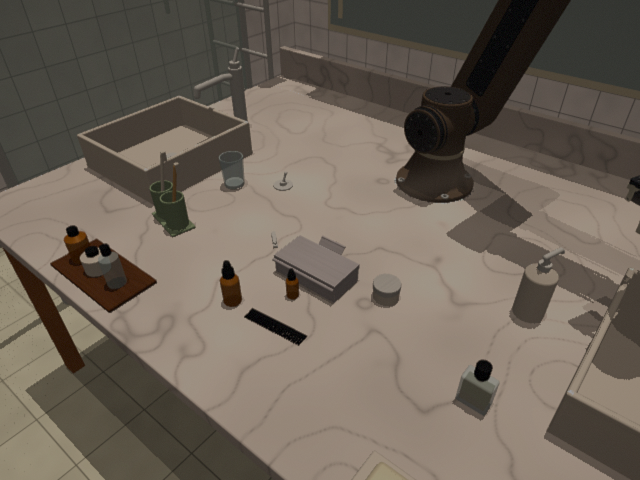

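Bottle candidates in the top view:
- Small amber bottle at (326,191), directly behind the case.
- Larger amber bottle at (365,150).
- Amber bottle on the tray at (528,93).

The small one at (326,191), scene (292,284), fits the description. I'll measure it and check it in a close crop.

```bash
python3 - <<'E'
from h import *
a=look('top','c1.png',(230,125,420,265),4)
best=r.cut_out('case','top')
m=best[0]['mask'].astype(np.uint8); rect=cv2.minAreaRect(np.argwhere(m)[:,::-1].astype(np.float32)); print(rect)
# lid top corners from minAreaRect of lid
for uv in [(289,203),(364,203),(364,245),(289,245)]: print('lidcorner z.052',uv,ray('top',*uv,.052).round(3))
for n in ('bottle','jar','comb','clipper'):
    for c in ('top','scene'):
        if c=='scene': look('scene')
        for d in r.cut_out(n,c)[:2]:
            e=d['extent'];ys,xs=np.nonzero(d['mask'])
            print(n,c,np.round(e),ray(c,xs.mean(),ys.mean(),.03 if n in('bottle','jar') else .005).round(3), 'bottom',ray(c,(e[0]+e[2])/2,e[3],0).round(3))
E
```

```text
((325.5, 226.5), (49.0, 77.0), 90.0)
lidcorner z.052 (289, 203) [0.607 0.079 0.052]
lidcorner z.052 (364, 203) [ 0.607 -0.101  0.052]
lidcorner z.052 (364, 245) [ 0.504 -0.1    0.052]
lidcorner z.052 (289, 245) [0.504 0.078 0.052]
bottle top [354. 138. 374. 163.] [ 0.747 -0.105  0.03 ] bottom [ 0.725 -0.107  0.   ]
bottle top [320. 184. 333. 200.] [ 0.643 -0.009  0.03 ] bottom [ 0.628 -0.011  0.   ]
bottle scene [221. 261. 243. 308.] [ 0.734 -0.12   0.03 ] bottom [ 0.763 -0.086 -0.   ]
bottle scene [287. 271. 298. 299.] [ 0.645 -0.009  0.03 ] bottom [ 0.656 -0.     0.   ]
jar top [241. 230. 269. 258.] [0.513 0.161 0.03 ] bottom [0.482 0.164 0.   ]
jar scene [372. 274. 403. 307.] [0.522 0.166 0.03 ] bottom [ 0.541  0.185 -0.   ]
comb top [283. 149. 341. 165.] [0.738 0.022 0.005] bottom [0.721 0.025 0.   ]
comb scene [247. 309. 306. 344.] [0.744 0.03  0.005] bottom [0.775 0.062 0.   ]
clipper top [386. 234. 408. 251.] [ 0.523 -0.182  0.005] bottom [ 0.5   -0.184  0.   ]
clipper scene [271. 231. 275. 247.] [ 0.526 -0.18   0.005] bottom [ 0.545 -0.165 -0.   ]
```

View pics/c1.png

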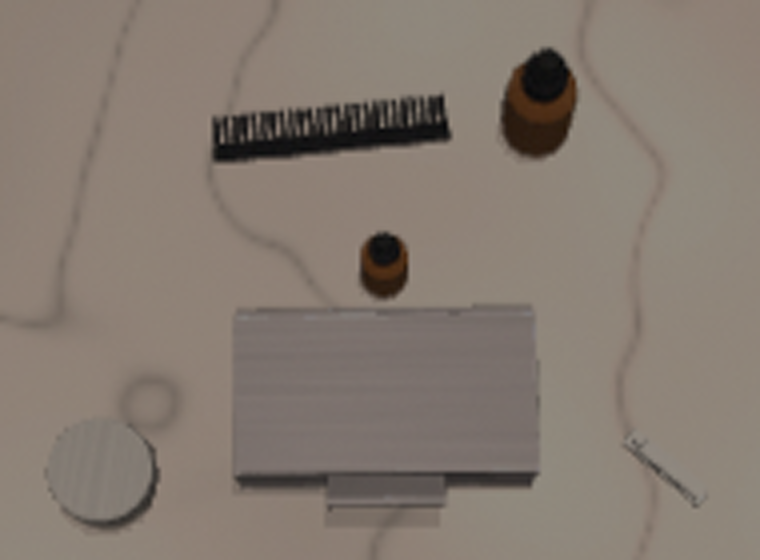

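The crop shows the small amber bottle at about crop (384,265), directly behind the case. The larger decoy is at (540,100). The case is nearly square to the world: yaw is about 0, hinge x about 0.608, centre y about -0.011. The bottle is at about (0.643, -0.010).

I'll push it towards +y, where it's clear behind the jar.

Emit:
servo_tool(targets=[{"dx":36,"dy":-67,"dz":0,"spin":0.44,"grip":0},{"dx":36,"dy":-67,"dz":0,"spin":0.44,"grip":0},{"dx":36,"dy":-67,"dz":0,"spin":0.44,"grip":0},{"dx":36,"dy":-67,"dz":0,"spin":0.44,"grip":0},{"dx":36,"dy":-67,"dz":0,"spin":0.44,"grip":0},{"dx":36,"dy":-67,"dz":0,"spin":0.44,"grip":0},{"dx":36,"dy":-67,"dz":0,"spin":0.44,"grip":0},{"dx":36,"dy":-67,"dz":0,"spin":0.44,"grip":0},{"dx":36,"dy":-67,"dz":0,"spin":0.44,"grip":0},{"dx":36,"dy":-67,"dz":0,"spin":0.44,"grip":0}])

```text
time_s: 2.83
tcp_pos: [0.4845, 0.2421, 0.227]
eef_rot: [-180.0, -0.0, 0.1]
contact_force: [0.8, 0.9, -0.2]
gripper_width: 0.0267
```

Emit:
servo_tool(targets=[{"dx":16,"dy":-30.5,"grip":0},{"dx":16,"dy":-30.5,"grip":0},{"dx":16,"dy":-30.5,"grip":0},{"dx":16,"dy":-30.5,"grip":0},{"dx":16,"dy":-30.5,"grip":0},{"dx":16,"dy":-30.5,"grip":0},{"dx":16,"dy":-30.5,"grip":0},{"dx":16,"dy":-30.5,"grip":0},{"dx":16,"dy":-30.5,"grip":0},{"dx":16,"dy":-30.5,"grip":0}])

```text
validation failed for argument at $.ta...
```

```bash
python3 - <<'E'
from h import *
s=r.get_state();print(s['tcp_pos'],s['eef_rot'],s['gripper_width'],s['time_s'])
a=look('wrist','w1.png')
print(proj('wrist',[*s['tcp_pos'][:2],0.02]))
for n in('bottle','case'):
  for d in r.cut_out(n,'wrist')[:2]:
    e=d['extent'];ys,xs=np.nonzero(d['mask']);print(n,d['p'],e,ray('wrist',xs.mean(),ys.mean(),.04),[ray('wrist',e[i],e[j],.052).round(3) for i,j in((0,1),(2,3))])
E
```

```text
[0.48454652 0.2421227  0.22701718] [-1.79967826e+02 -3.74360313e-02  8.97625429e-02] 0.02670256900151714 2.8333
[312.45380905 217.30097594]
bottle 0.69 [556.6, 20.4, 640.0, 69.7] [ 0.64221852 -0.00731102  0.04      ] [array([0.657, 0.039, 0.052]), array([ 0.619, -0.04 ,  0.052])]
case 0.67 [467.8, 82.0, 639.4, 224.5] [0.55472012 0.01252554 0.04      ] [array([0.609, 0.11 , 0.052]), array([ 0.481, -0.072,  0.052])]
```

View pics/w1.png

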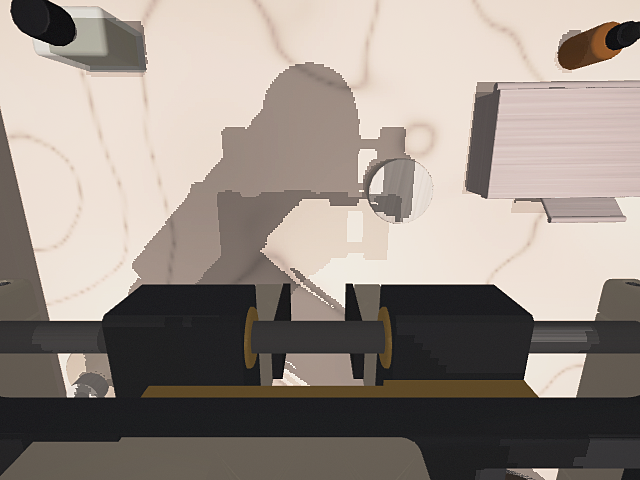

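The wrist view shows the case on the right with its left end at column 470, and the bottle at about (590,45). The positions agree. I'll resend the refused move with every key included.

Emit:
servo_tool(targets=[{"dx":16,"dy":-30.5,"dz":0,"spin":0,"grip":0},{"dx":16,"dy":-30.5,"dz":0,"spin":0,"grip":0},{"dx":16,"dy":-30.5,"dz":0,"spin":0,"grip":0},{"dx":16,"dy":-30.5,"dz":0,"spin":0,"grip":0},{"dx":16,"dy":-30.5,"dz":0,"spin":0,"grip":0},{"dx":16,"dy":-30.5,"dz":0,"spin":0,"grip":0},{"dx":16,"dy":-30.5,"dz":0,"spin":0,"grip":0},{"dx":16,"dy":-30.5,"dz":0,"spin":0,"grip":0},{"dx":16,"dy":-30.5,"dz":0,"spin":0,"grip":0},{"dx":16,"dy":-30.5,"dz":0,"spin":0,"grip":0}])

```text
time_s: 3.82
tcp_pos: [0.6451, -0.063, 0.2255]
eef_rot: [180.0, 0.1, -0.1]
contact_force: [0.1, -0.1, 0.1]
gripper_width: 0.0007
```

```bash
python3 - <<'E'
from h import *
s=r.get_state();print(s['tcp_pos'],s['eef_rot'],s['gripper_width'],s['time_s'])
a=look('wrist','w2.png')
print(proj('wrist',[*s['tcp_pos'][:2],0.02]))
for n in('bottle','case'):
  for d in r.cut_out(n,'wrist')[:2]:
    e=d['extent'];ys,xs=np.nonzero(d['mask']);print(n,d['p'],e,ray('wrist',xs.mean(),ys.mean(),.04),[ray('wrist',e[i],e[j],.052).round(3) for i,j in((0,1),(2,3))])
E
```

```text
[ 0.64508008 -0.06297829  0.22552185] [ 1.79970820e+02  6.19425524e-02 -8.98463423e-02] 0.0007005616840989648 3.8167
[318.99468405 214.84006022]
bottle 0.93 [248.1, 200.8, 279.2, 233.9] [ 0.6452939  -0.00752635  0.04      ] [array([0.665, 0.006, 0.052]), array([ 0.632, -0.023,  0.052])]
bottle 0.78 [337.7, 87.8, 391.4, 140.1] [ 0.74338265 -0.10313023  0.04      ] [array([ 0.764, -0.078,  0.052]), array([ 0.72 , -0.128,  0.052])]
```

View pics/w2.png

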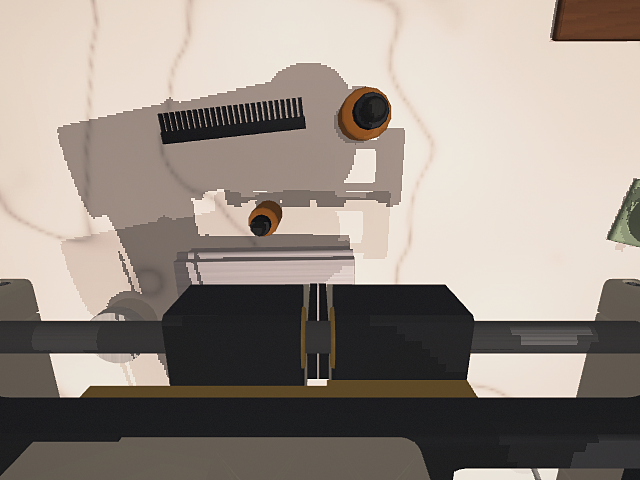

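The wrist view shows the small bottle at (265,218) and the decoy at (365,112), with clear counter at (319,215) beside the small one. I'll descend to about 24 mm.

Emit:
servo_tool(targets=[{"dx":0,"dy":0,"dz":-3,"spin":0,"grip":0},{"dx":0,"dy":0,"dz":-6.5,"spin":0,"grip":0},{"dx":0,"dy":0,"dz":-10,"spin":0,"grip":0},{"dx":0,"dy":0,"dz":-13,"spin":0,"grip":0},{"dx":0,"dy":0,"dz":-16,"spin":0,"grip":0},{"dx":0,"dy":0,"dz":-18,"spin":0,"grip":0},{"dx":0,"dy":0,"dz":-19.5,"spin":0,"grip":0},{"dx":0,"dy":0,"dz":-20.2,"spin":0,"grip":0},{"dx":0,"dy":0.5,"dz":-20.2,"spin":0,"grip":0},{"dx":0,"dy":1,"dz":-20.2,"spin":0,"grip":0}])

```text
time_s: 4.8
tcp_pos: [0.6443, -0.0498, 0.0253]
eef_rot: [180.0, -0.0, 0.1]
contact_force: [-0.4, 0.4, 0.0]
gripper_width: 0.0002
```

Emit:
servo_tool(targets=[{"dx":0,"dy":0.3,"dz":0,"spin":0,"grip":0},{"dx":0,"dy":0.6,"dz":0,"spin":0,"grip":0},{"dx":0,"dy":0.9,"dz":0,"spin":0,"grip":0},{"dx":0,"dy":1.2,"dz":0,"spin":0,"grip":0},{"dx":0,"dy":1.5,"dz":0,"spin":0,"grip":0},{"dx":0,"dy":1.8,"dz":0,"spin":0,"grip":0},{"dx":0,"dy":2.1,"dz":0,"spin":0,"grip":0},{"dx":0,"dy":2.4,"dz":0,"spin":0,"grip":0},{"dx":0,"dy":2.7,"dz":0,"spin":0,"grip":0},{"dx":0,"dy":3,"dz":0,"spin":0,"grip":0}])

```text
time_s: 5.63
tcp_pos: [0.644, -0.0208, 0.0245]
eef_rot: [180.0, 0.0, 0.1]
contact_force: [-1.0, -0.9, 0.4]
gripper_width: 0.0005
```

```bash
cat > b.py <<'E'
from h import *
import sys
s=r.get_state();print(s['tcp_pos'],s['eef_rot'],s['contact_force'],s['time_s'])
a=look('scene',sys.argv[1],(200,180,420,345),3.5)
for d in r.cut_out('bottle','scene')[:3]:
    e=d['extent'];ys,xs=np.nonzero(d['mask']);print('bottle',d['p'],e,ray('scene',xs.mean(),ys.mean(),.03))
E
python3 b.py s2.png
```

```text
[ 0.64396966 -0.02080762  0.02450035] [1.79995002e+02 7.84104041e-03 6.50999035e-02] [-1.04878051 -0.91332421  0.40167289] 5.6333
bottle 0.88 [222.8, 263.3, 243.1, 307.4] [ 0.7351017  -0.11746342  0.03      ]
bottle 0.57 [291.6, 279.5, 306.4, 300.9] [0.65163931 0.01409763 0.03      ]
```

View pics/s2.png

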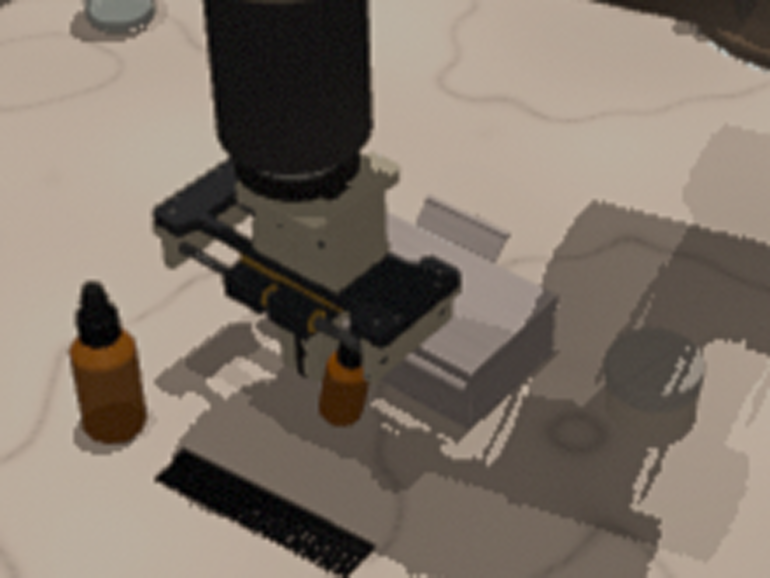

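The bottle is upright and touching the finger at crop (343,380). Pushing on.

Emit:
servo_tool(targets=[{"dx":0,"dy":0.35,"dz":0,"spin":0,"grip":0},{"dx":0,"dy":0.7,"dz":0,"spin":0,"grip":0},{"dx":0,"dy":1.05,"dz":0,"spin":0,"grip":0},{"dx":0,"dy":1.4,"dz":0,"spin":0,"grip":0},{"dx":0,"dy":1.75,"dz":0,"spin":0,"grip":0},{"dx":0,"dy":2.1,"dz":0,"spin":0,"grip":0},{"dx":0,"dy":2.45,"dz":0,"spin":0,"grip":0},{"dx":0,"dy":2.8,"dz":0,"spin":0,"grip":0},{"dx":0,"dy":3.15,"dz":0,"spin":0,"grip":0},{"dx":0,"dy":3.5,"dz":0,"spin":0,"grip":0}])

```text
time_s: 6.57
tcp_pos: [0.644, 0.0143, 0.0246]
eef_rot: [180.0, -0.0, 0.1]
contact_force: [-0.2, -0.6, 0.2]
gripper_width: 0.0002
```

```bash
python3 b.py s3.png
```

```text
[0.64399264 0.01433432 0.02457538] [ 1.79998749e+02 -3.73244531e-05  7.11303856e-02] [-0.1719402  -0.57303292  0.22966376] 6.5667
bottle 0.95 [221.3, 261.1, 243.5, 308.0] [ 0.73574733 -0.11741033  0.03      ]
bottle 0.47 [302.2, 286.9, 315.8, 307.9] [0.65100901 0.04900424 0.03      ]
```

Emit:
servo_tool(targets=[{"dx":0,"dy":0.35,"dz":0,"spin":0,"grip":0},{"dx":0,"dy":0.7,"dz":0,"spin":0,"grip":0},{"dx":0,"dy":1.05,"dz":0,"spin":0,"grip":0},{"dx":0,"dy":1.4,"dz":0,"spin":0,"grip":0},{"dx":0,"dy":1.75,"dz":0,"spin":0,"grip":0},{"dx":0,"dy":2.1,"dz":0,"spin":0,"grip":0},{"dx":0,"dy":2.45,"dz":0,"spin":0,"grip":0},{"dx":0,"dy":2.8,"dz":0,"spin":0,"grip":0},{"dx":0,"dy":3.15,"dz":0,"spin":0,"grip":0},{"dx":0,"dy":3.5,"dz":0,"spin":0,"grip":0}])

```text
time_s: 7.5
tcp_pos: [0.644, 0.0493, 0.0246]
eef_rot: [180.0, 0.0, 0.1]
contact_force: [-0.4, -0.8, 0.7]
gripper_width: 0.0007
```

```bash
python3 b.py s4.png
```

```text
[0.6439774  0.04932519 0.02457892] [1.79997854e+02 1.14399695e-03 6.95892824e-02] [-0.39927214 -0.75933242  0.68012078] 7.5
bottle 0.88 [222.6, 262.2, 243.9, 307.3] [ 0.7346189  -0.11776057  0.03      ]
bottle 0.73 [317.2, 293.8, 329.9, 316.4] [0.64730202 0.08239922 0.03      ]
```

Emit:
servo_tool(targets=[{"dx":0,"dy":0.4,"dz":0,"spin":0,"grip":0},{"dx":0,"dy":0.8,"dz":0,"spin":0,"grip":0},{"dx":0,"dy":1.2,"dz":0,"spin":0,"grip":0},{"dx":0,"dy":1.6,"dz":0,"spin":0,"grip":0},{"dx":0,"dy":2,"dz":0,"spin":0,"grip":0},{"dx":0,"dy":2.4,"dz":0,"spin":0,"grip":0},{"dx":0,"dy":2.7,"dz":0,"spin":0,"grip":0},{"dx":0,"dy":3,"dz":0,"spin":0,"grip":0},{"dx":0,"dy":3.2,"dz":0,"spin":0,"grip":0},{"dx":0,"dy":3.4,"dz":0,"spin":0,"grip":0}])

```text
time_s: 8.43
tcp_pos: [0.644, 0.0832, 0.0245]
eef_rot: [180.0, 0.0, 0.1]
contact_force: [-0.4, -1.6, 0.5]
gripper_width: 0.0005
```

```bash
python3 b.py s5.png
```

```text
[0.64395434 0.08323666 0.0245265 ] [1.79998567e+02 4.44631533e-03 7.62227728e-02] [-0.38433638 -1.63346707  0.5440628 ] 8.4333
bottle 0.59 [329.4, 301.6, 341.0, 321.7] [0.64618798 0.11651739 0.03      ]
bottle 0.59 [220.1, 261.6, 243.2, 308.3] [ 0.73485574 -0.11810947  0.03      ]
```

The bottle is at about y 0.117, which is case y of about 0.128. Backing off and lifting.

Emit:
servo_tool(targets=[{"dx":0,"dy":-0.7,"dz":0,"spin":0,"grip":0},{"dx":0,"dy":-2,"dz":0,"spin":0,"grip":0},{"dx":0,"dy":-3,"dz":0,"spin":0,"grip":0},{"dx":0,"dy":-3.5,"dz":2,"spin":0,"grip":0},{"dx":0,"dy":-4,"dz":5,"spin":0,"grip":0},{"dx":0,"dy":-4,"dz":8.5,"spin":0,"grip":0},{"dx":-3,"dy":-5,"dz":11,"spin":0,"grip":0},{"dx":-6,"dy":-6,"dz":12,"spin":0,"grip":0},{"dx":-10,"dy":-7,"dz":12,"spin":0,"grip":0},{"dx":-13,"dy":-8,"dz":12,"spin":0,"grip":0}])

```text
time_s: 9.37
tcp_pos: [0.5117, 0.0013, 0.1451]
eef_rot: [-179.9, -0.0, -0.0]
contact_force: [-1.3, 0.8, -0.4]
gripper_width: 0.0006
```

Emit:
servo_tool(targets=[{"dx":-3.5,"dy":-1,"dz":0,"spin":0,"grip":0},{"dx":-7,"dy":-1.4,"dz":0,"spin":0,"grip":0},{"dx":-7.4,"dy":-1.4,"dz":0,"spin":0,"grip":0},{"dx":-7.4,"dy":-1.4,"dz":0,"spin":0,"grip":0},{"dx":-7.4,"dy":-1.4,"dz":-3,"spin":0,"grip":0},{"dx":-7.4,"dy":-1.4,"dz":-6,"spin":0,"grip":0},{"dx":-7.4,"dy":-1.4,"dz":-8,"spin":0,"grip":0},{"dx":-7.4,"dy":-1.4,"dz":-10,"spin":0,"grip":0},{"dx":-7.4,"dy":-1.4,"dz":-10.5,"spin":0,"grip":0},{"dx":-7.4,"dy":-1.4,"dz":-10.5,"spin":0,"grip":0}])

```text
time_s: 10.2
tcp_pos: [0.4398, -0.0117, 0.0383]
eef_rot: [179.9, 0.2, 0.0]
contact_force: [0.3, 0.2, 1.0]
gripper_width: 0.0007
```

```bash
python3 b.py s6.png
```

```text
[ 0.43980744 -0.01168757  0.03827216] [1.79916068e+02 1.73771212e-01 3.54230546e-02] [0.267808   0.19824087 0.96413012] 10.2
bottle 0.57 [220.6, 261.1, 243.2, 307.6] [ 0.73426158 -0.11885152  0.03      ]
bottle 0.52 [325.9, 291.1, 338.5, 324.6] [0.64296693 0.10807702 0.03      ]
```

View pics/s6.png

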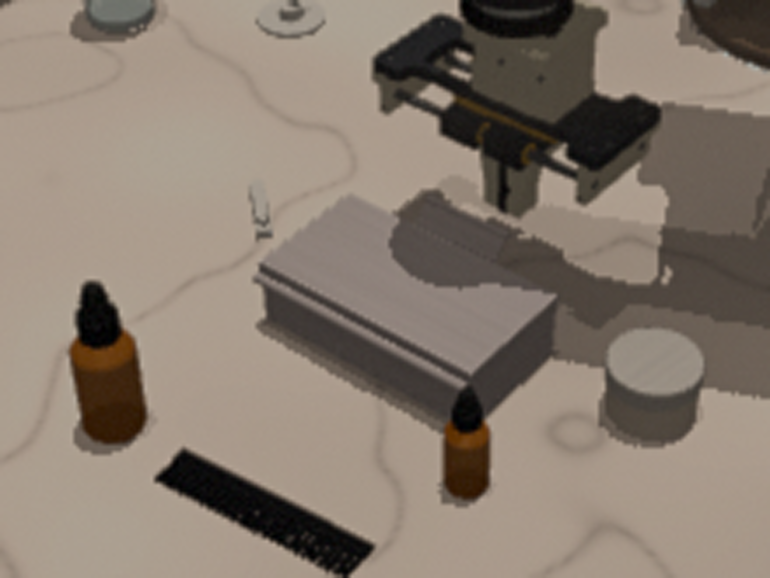

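The bottle stands upright behind and beyond the case's +y end at crop (467,460). The finger is in front of the tab at (512,190). I'll go down to about 22 mm and close in on the tab edge.

Emit:
servo_tool(targets=[{"dx":1,"dy":0,"dz":-0.8,"spin":0,"grip":0},{"dx":2,"dy":0,"dz":-1.6,"spin":0,"grip":0},{"dx":2.5,"dy":0,"dz":-1.6,"spin":0,"grip":0},{"dx":2.8,"dy":0,"dz":-1.6,"spin":0,"grip":0},{"dx":3,"dy":0,"dz":-1.6,"spin":0,"grip":0},{"dx":3.2,"dy":0,"dz":-1.6,"spin":0,"grip":0},{"dx":3.2,"dy":0,"dz":-1.6,"spin":0,"grip":0},{"dx":3.2,"dy":0,"dz":-1.6,"spin":0,"grip":0},{"dx":3.2,"dy":0,"dz":-1.6,"spin":0,"grip":0},{"dx":3.2,"dy":0,"dz":-1.6,"spin":0,"grip":0}])

```text
time_s: 11.13
tcp_pos: [0.4718, -0.011, 0.0237]
eef_rot: [-180.0, -0.0, 0.1]
contact_force: [-0.5, -0.4, 0.2]
gripper_width: 0.0003
```

Emit:
servo_tool(targets=[{"dx":0.05,"dy":0,"dz":0,"spin":0,"grip":0},{"dx":0.1,"dy":0,"dz":0,"spin":0,"grip":0},{"dx":0.15,"dy":0,"dz":0,"spin":0,"grip":0},{"dx":0.2,"dy":0,"dz":0,"spin":0,"grip":0},{"dx":0.25,"dy":0,"dz":0,"spin":0,"grip":0},{"dx":0.3,"dy":0,"dz":0,"spin":0,"grip":0},{"dx":0.3,"dy":0,"dz":0,"spin":0,"grip":0},{"dx":0.3,"dy":0,"dz":0,"spin":0,"grip":0},{"dx":0.3,"dy":0,"dz":0,"spin":0,"grip":0},{"dx":0.3,"dy":0,"dz":0,"spin":0,"grip":0}])

```text
time_s: 11.97
tcp_pos: [0.475, -0.011, 0.0236]
eef_rot: [180.0, 0.0, 0.1]
contact_force: [0.1, 0.5, -0.1]
gripper_width: 0.0004
```

Plenty of time left, so I'll creep forward a millimetre or two per call until the force reading shows contact.

Emit:
servo_tool(targets=[{"dx":0.05,"dy":0,"dz":0,"spin":0,"grip":0},{"dx":0.1,"dy":0,"dz":0,"spin":0,"grip":0},{"dx":0.15,"dy":0,"dz":0,"spin":0,"grip":0},{"dx":0.2,"dy":0,"dz":0,"spin":0,"grip":0},{"dx":0.25,"dy":0,"dz":0,"spin":0,"grip":0},{"dx":0.3,"dy":0,"dz":0,"spin":0,"grip":0},{"dx":0.3,"dy":0,"dz":0,"spin":0,"grip":0},{"dx":0.3,"dy":0,"dz":0,"spin":0,"grip":0},{"dx":0.3,"dy":0,"dz":0,"spin":0,"grip":0},{"dx":0.3,"dy":0,"dz":0,"spin":0,"grip":0}])

```text
time_s: 12.8
tcp_pos: [0.4777, -0.0111, 0.0235]
eef_rot: [180.0, 0.0, 0.1]
contact_force: [-2.0, 0.6, 1.5]
gripper_width: 0.0006
```

Contact at TCP x of about 0.478, which puts the hinge at about 0.609. I'll start lifting along the edge's arc with about 1 mm of preload.

Emit:
servo_tool(targets=[{"dx":0.1,"dy":0,"dz":0.2,"spin":0,"grip":0},{"dx":0.25,"dy":0,"dz":0.7,"spin":0,"grip":0},{"dx":0.34,"dy":0,"dz":1.05,"spin":0,"grip":0},{"dx":0.5,"dy":0,"dz":1.55,"spin":0,"grip":0},{"dx":0.67,"dy":0,"dz":2.05,"spin":0,"grip":0},{"dx":0.88,"dy":0,"dz":2.55,"spin":0,"grip":0},{"dx":1.08,"dy":0,"dz":3.05,"spin":0,"grip":0},{"dx":1.32,"dy":0,"dz":3.5,"spin":0,"grip":0},{"dx":1.57,"dy":0,"dz":3.95,"spin":0,"grip":0},{"dx":1.57,"dy":0,"dz":3.95,"spin":0,"grip":0}])

```text
time_s: 13.63
tcp_pos: [0.4925, -0.0111, 0.0638]
eef_rot: [180.0, 0.1, 0.1]
contact_force: [-9.0, 4.1, 3.7]
gripper_width: 0.0001
```

```bash
python3 b.py s7.png
```

```text
[ 0.49249739 -0.01109978  0.06378932] [1.79992596e+02 1.30342918e-01 5.56695281e-02] [-8.97040072  4.07861549  3.72551569] 13.6333
bottle 0.95 [219.2, 262.0, 243.8, 307.6] [ 0.7347509  -0.11812314  0.03      ]
bottle 0.62 [324.6, 291.7, 340.1, 319.8] [0.64332512 0.1079674  0.03      ]
```

View pics/s7.png

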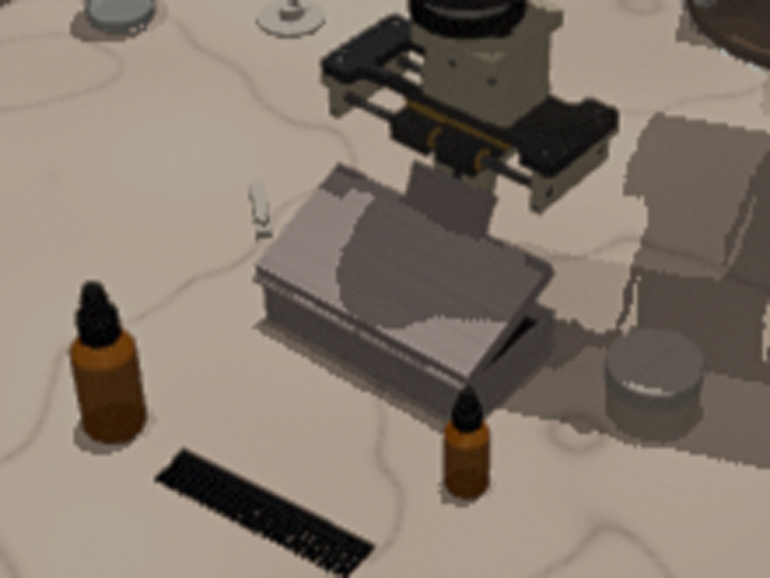

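The lid has lifted about 20° with 9 N, bottle and bystanders untouched. Continuing the arc with a bit less preload.

Emit:
servo_tool(targets=[{"dx":0.23,"dy":0,"dz":0.45,"spin":0,"grip":0},{"dx":0.53,"dy":0,"dz":0.89,"spin":0,"grip":0},{"dx":0.85,"dy":0,"dz":1.31,"spin":0,"grip":0},{"dx":1.18,"dy":0,"dz":1.72,"spin":0,"grip":0},{"dx":1.54,"dy":0,"dz":2.1,"spin":0,"grip":0},{"dx":1.9,"dy":0,"dz":2.49,"spin":0,"grip":0},{"dx":2.29,"dy":0,"dz":2.86,"spin":0,"grip":0},{"dx":2.68,"dy":0,"dz":3.2,"spin":0,"grip":0},{"dx":3.1,"dy":0,"dz":3.52,"spin":0,"grip":0},{"dx":3.53,"dy":0,"dz":3.83,"spin":0,"grip":0}])

```text
time_s: 14.57
tcp_pos: [0.5294, -0.0111, 0.1018]
eef_rot: [180.0, -0.0, 0.1]
contact_force: [-5.4, 0.9, 3.8]
gripper_width: 0.0004
```

Emit:
servo_tool(targets=[{"dx":0.5,"dy":0,"dz":0.3,"spin":0,"grip":0},{"dx":1,"dy":0,"dz":0.6,"spin":0,"grip":0},{"dx":1.5,"dy":0,"dz":0.85,"spin":0,"grip":0},{"dx":2,"dy":0,"dz":1.1,"spin":0,"grip":0},{"dx":2.5,"dy":0,"dz":1.3,"spin":0,"grip":0},{"dx":3,"dy":0,"dz":1.45,"spin":0,"grip":0},{"dx":3.5,"dy":0,"dz":1.6,"spin":0,"grip":0},{"dx":4,"dy":0,"dz":1.7,"spin":0,"grip":0},{"dx":4.5,"dy":0,"dz":1.8,"spin":0,"grip":0},{"dx":5,"dy":0,"dz":1.9,"spin":0,"grip":0}])

```text
time_s: 15.4
tcp_pos: [0.5796, -0.011, 0.1204]
eef_rot: [-180.0, -0.0, 0.1]
contact_force: [-0.3, 0.6, -0.2]
gripper_width: 0.0002
```

```bash
python3 b.py s8.png
```

```text
[ 0.57956935 -0.01100055  0.12035835] [-1.79998762e+02 -3.04687993e-03  6.65616370e-02] [-0.27033062  0.56906252 -0.21451165] 15.4
bottle 0.92 [327.1, 292.1, 341.5, 321.3] [0.64111175 0.10723097 0.03      ]
bottle 0.7 [223.4, 261.8, 241.4, 307.5] [ 0.73357373 -0.12017113  0.03      ]
```

View pics/s8.png

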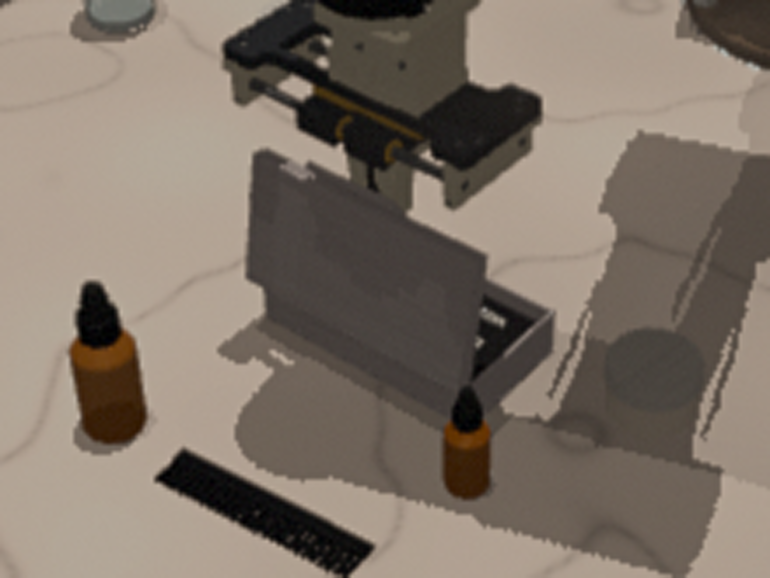

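The lid is close to upright and leaning on the finger. I'll push it gently past vertical, then retreat.

Emit:
servo_tool(targets=[{"dx":0.6,"dy":0,"dz":0.1,"spin":0,"grip":0},{"dx":1.2,"dy":0,"dz":0.1,"spin":0,"grip":0},{"dx":1.8,"dy":0,"dz":0.1,"spin":0,"grip":0},{"dx":2.4,"dy":0,"dz":0.1,"spin":0,"grip":0},{"dx":3,"dy":0,"dz":0.1,"spin":0,"grip":0},{"dx":3.6,"dy":0,"dz":0,"spin":0,"grip":0},{"dx":4.2,"dy":0,"dz":0,"spin":0,"grip":0},{"dx":4.8,"dy":0,"dz":0,"spin":0,"grip":0},{"dx":4.8,"dy":0,"dz":0,"spin":0,"grip":0},{"dx":4.8,"dy":0,"dz":0,"spin":0,"grip":0}])

```text
time_s: 16.33
tcp_pos: [0.6272, -0.0111, 0.1201]
eef_rot: [180.0, 0.0, 0.1]
contact_force: [0.3, -0.1, -0.3]
gripper_width: 0.0005
```

Emit:
servo_tool(targets=[{"dx":-1,"dy":0,"dz":0,"spin":0,"grip":0},{"dx":-3,"dy":0,"dz":0,"spin":0,"grip":0},{"dx":-6,"dy":0,"dz":1,"spin":0,"grip":0},{"dx":-9,"dy":0,"dz":2,"spin":0,"grip":0},{"dx":-12,"dy":0,"dz":4,"spin":0,"grip":0},{"dx":-15,"dy":0,"dz":6,"spin":0,"grip":0},{"dx":-17,"dy":0,"dz":8,"spin":0,"grip":0},{"dx":-17,"dy":0,"dz":8,"spin":0,"grip":0},{"dx":-17,"dy":0,"dz":8,"spin":0,"grip":0},{"dx":-17,"dy":0,"dz":8,"spin":0,"grip":0}])

```text
time_s: 17.17
tcp_pos: [0.4566, -0.0109, 0.2005]
eef_rot: [-180.0, -0.1, 0.1]
contact_force: [0.4, -0.2, 0.0]
gripper_width: 0.0003
```

```bash
python3 b.py s9.png
```

```text
[ 0.45661294 -0.01093144  0.20054425] [-1.79959995e+02 -6.07759692e-02  8.50772342e-02] [ 0.40155179 -0.17333788  0.04772664] 17.1667
bottle 0.9 [325.2, 292.9, 339.3, 322.7] [0.64363112 0.10849164 0.03      ]
bottle 0.67 [219.4, 263.2, 243.4, 305.5] [ 0.73469816 -0.11873957  0.03      ]
```

View pics/s9.png

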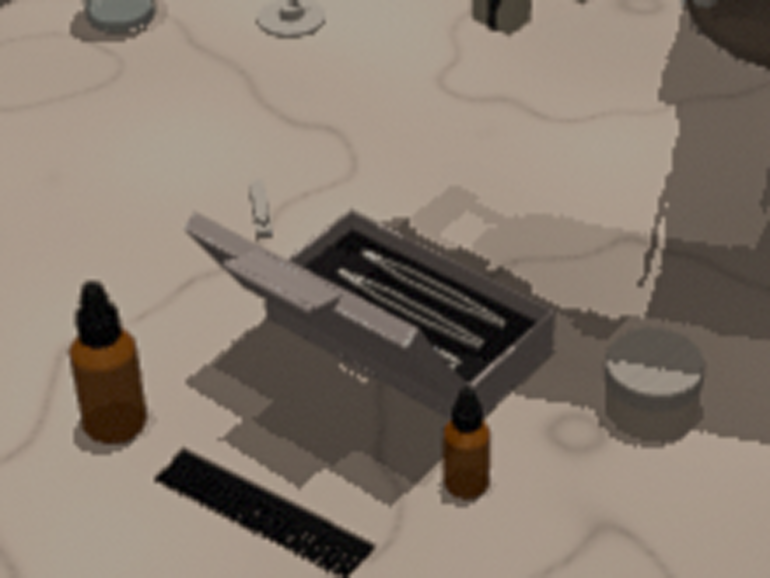

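The lid leans back on its stop and the bottle is upright past the case's end at (467,460). The comb, clipper, jar and decoy are in their original places, and the arm is clear. Handing in.

```bash
python3 -c "
from plant import r
print(r.close_job(), r.get_state()['time_s'])"
```

```text
the job is handed in; nothing more can be done
the job is handed in; nothing more can be done
```

The tweezer case is open and I have handed the job in; the hand-in gives no verdict. I pushed the small amber bottle upright to about (0.643, 0.108). That is about 119 mm from the middle of the case along its width, where 103 mm is needed. I then lifted the lid by its tab with the outside of the closed fingers and tipped it past vertical, and it fell back onto its stop.

- **Last picture (17.2 s):** The lid leans back over the hinge and the bottle stands upright past the case's +y end, clear of the lid. The comb, clipper, jar and larger bottle look unmoved. The stand, dispenser, perfume bottle, most of the tumbler and the demister lever were outside the close-up; the arm never went down near them.
- **Forces:** The highest reading at the end of any move was about 10 N, during the lid lift; these readings would miss a brief peak within a move. At the end the force was about zero and the arm was clear.
- **Not measured:** I judged the lid angle by eye and did not measure it.
- **Disagreement:** While the finger partly hid the bottle, the network placed it about 8 mm further out (y 0.117). I used the later, unobstructed readings of about 0.108.
- **Refused call:** One move call was refused because I had left out some keys. It moved nothing, and I sent it again complete.

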